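# Press a bush home with the bench screw press

### The job

Slide the two-eye link gently home into the V-stop of the screw press, so that the bush standing proud of its eye is centred under the ram, and let go of it. Then take the crank by its spinning grip and, without letting go on the way, wind the press down until the bush's flange beds firmly on the link; stop when the crank goes stiff, do not force it, then wind back about three quarters of a turn so that the ram stands clear. Leave the link in the press and the other things on the bench as they lie.

Things in the scene. Friction and masses are not known exactly. Their poses are not given: they have to be found in the camera images.
- press: Grey bench screw press, fixed to the bench: base 130 x 370 mm with a flat steel table on top, 45 mm above the bench; C-frame column, head up to 199 mm, vertical screw and crank on top. Origin on the bench (z = 0) under the ram axis; z up; its y axis points from the open throat to the column (table from y = -235 to +135 mm, column face at y = +62, head reaches 28 mm all round the ram axis from 137 to 203 mm above the bench), x = table width (+-65).
- vstop: Dark steel V-stop, fixed on the press table behind the ram axis: two faces at 45 deg that open towards the press's -y, 18 mm high. A link eye (radius 25 mm) pushed along the press's +y until it touches both faces is centred on the ram axis to a few tenths of a mm. Do not shove: a push of 12 to 25 N (the link's own sliding friction is 3 to 8 N) is plenty, 80 N spoils the setting. Frame = the press's frame.
- link: Aluminium link with two round eyes (50 mm wide, 22 mm high, centres 160 mm apart) and a shank between them 30 mm wide, 16 mm thick (3 to 19 mm above its underside); about 0.57 kg with bushes; lies loose on the press table, the eye to be pressed towards the V-stop and 30 to 52 mm short of it. Origin: underside, centre of the eye to be pressed; z up; the shank and other eye lie along its -y (other eye at y = -160 mm; its bush is already home, top 27 mm above the underside).
- link_shank (a point): Point inside the link's shank, 105 mm from the centre of the eye to be pressed, 11 mm above the link's underside: with the link home, a gripper here stands clear of the press head. The shank is 30 mm wide across the link's x.
- bush_top (a point): Centre of the top of the bronze flanged bush (flange 40 mm wide, 5 mm thick) that stands proud in the link's eye; z up. It is a tight fit: about 100 N at the ram moves it, and it stays where it is left. The top is 27 mm above the link's underside when home, 33 to 35 mm at the start, and has to end within 0.4 mm of home; under a firm load it gives up to 1 mm more.
- screw: Steel press screw with its ram foot, a round dark foot 32 mm wide whose flat lower face presses on the bush; moves up and down with the crank. Origin on the press axis, 99 to 105 mm above the bench at the start; z up. The foot's face lies up to 3 mm above or below this origin: the foot is set anew for each job. Over 260 N on the bush damages it (about 11 N along the circle at the grip).
- crank: Crank on top of the screw. Turning it clockwise seen from above lowers screw, crank, grip and ram together by 16 mm a turn; it stays put. Origin on the press axis; its y axis points along the arm to the grip, at the start within 0.9 rad of the press's y. Push along the circle at the grip while turning: 1.5 N free, 5 N while the bush goes in, then about 2 N more for each 0.1 rad once the flange is bedded: stop at 7 to 9 N (4 to 6 N when held still).
- grip_mid (a point): Middle of the crank's grip: an upright red sleeve 22 mm in diameter, 60 mm long (30 mm above and below this point, its own axis vertical), spinning freely on its pin, 65 mm from the ram axis; about 300 mm above the bench at the start. Below the sleeve lies the flat crank arm; the hub at the centre is 34 mm wide and ends 18 mm below this point.
- done_link: finished link, both bushes home, lying on the bench (bystander); origin at the underside under one eye, 22 mm high, 210 mm long
- spare_bush: spare bronze flanged bush standing on its flange, 40 mm wide, 26 mm high (bystander); origin under its centre
- bush_bin: blue plastic bin of bushes, 160 x 110 x 70 mm (bystander); origin under its centre
- mallet: hammer lying on the bench, 260 mm long (bystander); origin near its middle, underside
- spanner: open-ended spanner, 170 mm long (bystander); origin near its middle, underside
- oil_can: yellow oil bottle with red cap, 48 mm wide, 130 mm high (bystander); origin under its centre
- caliper: digital caliper lying flat, 230 mm long (bystander); origin near its middle, underside
- collet_chuck: dark steel collet chuck standing upright, 44 mm wide, 92 mm high (bystander); origin under its centre
There are look-alikes about, which are no part of the job. What is shaped like the link but pink or red is not meant.

How it is judged:
On the way, in this order (a step that is already met when the one before it is completed fails the run):
1. the link is home in the V-stop, bush centred under the ram within 1.5 mm, and let go of (horizontal distance between bush_top and screw below 0.0015 m and contact force between the fingers and link below 0.1 N), for 0.2 s.
2. the ram has bedded the bush firmly: home to within 0.4 mm, pressed on with more than 120 N (z of bush_top in the frame of link below 0.0274 m and contact force between screw and link above 120 N), for 0.1 s.
At the end, for the whole second after the job is handed in: The bush is home (0.4 mm); the link still lies flat on the press table, its bush within 3 mm of the ram axis; the ram is clear, the screw's origin wound back to more than 78 mm above the bench; link and crank are at rest (z of bush_top in the frame of link below 0.0274 m and horizontal distance between bush_top and screw below 0.003 m and z of screw in the frame of press above 0.078 m and contact force between screw and link below 0.1 N and height (world z) of link between 0.042 and 0.049 m and linear speed of link below 0.01 m/s and angular speed of crank below 0.1 rad/s); the robot touches nothing.
It fails at once if the ram presses on the bush with more than 260 N (contact force between screw and link above 260 N).
It fails at once if the link is shoved into the V-stop with more than 80 N (contact force between link and vstop above 80 N).
It fails at once if the grip is let go of on the way: screw lower than 92 mm, bush not yet home, fingers more than 60 mm from the grip (z of screw in the frame of press below 0.092 m and z of bush_top in the frame of link above 0.0274 m and distance between the grasp point and grip_mid above 0.06 m).
It fails at once if another thing on the bench is moved by more than 20 mm (distance of any of done_link, spare_bush, bush_bin, mallet, spanner, oil_can, caliper, collet_chuck from where it was at the start of the episode above 0.02 m).
It also fails if it takes over 72 s, if anything falls off the work surface, if the arm or the gripper's body presses on something with over 40 N, if the wrist force passes 120 N, or if a joint passes its speed limit or range.

### The arm

A 7-joint arm with a two-finger parallel gripper is mounted at the origin on the work surface. World frame = base frame: x ahead of the robot, y to its left, z up, the work surface at z = 0. Lengths are in m, angles in rad, forces in N, time in s.
With the tool pointing down it reaches from about 0.4 to 0.85 m from the base axis. Payload 10.4 kg.
Tool frame: the origin (TCP) lies between the finger pads; the fingertips stand 22 mm ahead of it and the grasp point (between the pads) lies 3 mm ahead of it; z points along the fingers, y is the line along which they close (so a half turn about z gives the same grasp; the last joint's range is limited). The gripper opens to 85 mm and grips with 20 to 120 N. Pads are 22 mm wide; open, the fingers measure 114 mm over their backs; the gripper's body (76 mm by 85 mm) begins 54 mm behind the grasp point. The pads swing forward as they close: fully open they stand 13 mm farther back than shut.
Start: joints at [-1.181, 0.332, -0.065, 1.46, 0.022, 1.35, -0.088], TCP at [0.251, 0.573, 0.253] pointing down, gripper open.
Joint ranges: [-2.6, 2.6], [-0.5, 2.12], [-1.47, 1.34], [0.16, 2.42], [-1.27, 4.41], [0.06, 2.06], [-2.6, 2.6]. Speed limits (rad/s): [2.22, 2.22, 2.79, 2.79, 3.14, 3.14, 3.14].

### API

Orientations are given as a unit quaternion [x, y, z, w].
In Python, from workcell import manip, camera, ticket, boxes_of, outline_of gives the robot as it stands.
- The arm moves only by the tool carry_out, never from a script. Its argument "deltas" is a list of rows, each a list of 5 numbers: the shift along the tool's x, y, z as a fraction of full scale, then the turn about the tool's z as a fraction of full scale, then the opening, from -1 (shut) to 1 (fully open), so that 0 is half open. In form: [[tx, ty, tz, spin, gripper], ...]. A call has 1 to 20 rows; each row is the pose to reach, as a shift and turn from the pose commanded when the call began, along the tool's axes at that moment; what a row does not reach only later rows make up. Full scale, the value 1, is 150 mm for a shift and 30 degrees for a turn. A row lasts 1/8 s, in which the tool goes at most 62.5 mm and 10.7 degrees, less where a joint would pass 70% of its speed; a pose out of reach is approached as far as the arm can. A call with a number of a shift or a turn outside -1 to 1 is refused whole. A call with a gripper value outside its range is refused whole. The fingers move at their own pace and stop on an object; "force" is the grip in N (left out, the last holds). Time passes only in rows, so rows that repeat a pose let the fingers close. It gives the time, the measured TCP pose, the force, the opening and the grip force at its end, in the units of the state.
- manip.get_obs(): the state, without advancing time (a new reading comes with each control period).
- camera(name): name is "scene" or "top"; returns a dict with "img" (480x640x3 uint8, red, green, blue), "depth" (480x640 float32, m along the optical axis (not along the pixel's ray), 0 where there is no reading), "vertical_fov" (degrees; the focal length in pixels is half the picture's height over the tangent of half this angle, whatever the lens; pixels are square), "cx", "cy" (the principal point, pixels), "k1" (the pictures are not rectified: a ray, as slopes to the right and down, at radius r is drawn at 1 + k1 r^2 times it, then the intrinsics apply), "R" (3x3) and "t" (3): a world point X has camera coordinates R X + t. Camera axes: x right, y down, z forward; pixel columns grow to the right and rows downward; lengths in m; the calibration is good to about 2 mm. A picture is of the moment at which its call begins.
- ticket.hand_in(): hands the job in; it is judged then, once.
Trained networks look in a picture, given as the dict that the camera call returned (one of the last four; its "shot" number tells which), for a name from the list of things; names that differ only in an ending like _2 or _b are one class to them, and where a whole thing is asked for, a point or a joint stands for the part that bears it (a point fixed in the world has none). Each returns a list of dicts, best first, with "conf" (0 to 1); they miss things now and then, are a little off and sometimes report something else, mostly with a low value. They report only what shows in the picture. A call takes as long as a camera call. They do not tell look-alikes from the thing itself.
- boxes_of(query, picture): "position" ([x, y, z] in m, in world coordinates, good to about 4 mm: the middle of the surface that is visible of it).
- outline_of(query, picture): "region" (480x640 bool, what is visible of it).
The state is a dict: "clock": time; "joint_pos": joint angles; "joint_velocities": joint speeds; "tau": joint torques, N m; "position": TCP position; "ee_rot": TCP orientation; "ft_force": force on the tool from outside, world axes, zero at the start; "torque": the same for the moment, N m; "grip_width": opening from 0.0 (shut) to 1.0 (fully open); "grasp_force": force on a finger pad.
Only numpy, scipy, OpenCV 4.12 (cv2) and the standard library are available. Lean on these libraries where they do the work, as an engineer would, in place of code of your own. Each camera call takes 0.05 s, during which the arm holds its last target. There are 200 camera calls.

## Working session

There is one attempt and no reset: what is moved stays moved. The work goes in short steps, Python scripts to look and compute and a tool call to move; the robot and the scene stay as the last step left them, time stands still between calls to the robot, and variables do not carry over. Pictures are saved under pics/ and viewed, at most 10 in all, crops included, and the job is handed in when it is done.

Besides the shell and the picture viewer there is one more tool, called as name([rows], argument=value, ...), one row to a line, values as JSON. carry_out: Moves the arm, as the interface text tells. Its arguments: {"type":"object","properties":{"deltas":{"type":"array","items":{"type":"array","items":{"type":"number"}}},"force":{"type":"number"}},"required":["deltas"]}

```bash
ls; mkdir -p pics; cat > h.py <<'E'
import numpy as np, cv2
from workcell import manip, camera, ticket, boxes_of, outline_of
from scipy.spatial.transform import Rotation as Rn
def intr(p):
    f=240/np.tan(np.radians(p["vertical_fov"]/2)); return f
def world(p,u,v,d):
    f=intr(p); K=np.array([[f,0,p["cx"]],[0,f,p["cy"]],[0,0,1]])
    pts=np.stack([np.ravel(u),np.ravel(v)],1).astype(float)
    n=(pts-[p["cx"],p["cy"]])/f; x=n.copy()
    for _ in range(20): x=n/(1+p["k1"]*(x**2).sum(1,keepdims=True))
    d=np.ravel(d)[:,None]
    return (np.hstack([x,np.ones_like(d)])*d-np.array(p["t"]))@np.array(p["R"])
def project(p,X):
    c=np.atleast_2d(X)@np.array(p["R"]).T+np.array(p["t"]); x=c[:,:2]/c[:,2:]
    return x*(1+p["k1"]*(x**2).sum(1,keepdims=True))*intr(p)+[p["cx"],p["cy"]]
def cloud(p):
    v,u=np.mgrid[:480,:640]; return world(p,u,v,p["depth"]).reshape(480,640,3)
E
python3 - <<'E'
from h import *
o=manip.get_obs(); print({k:np.round(v,3) for k,v in o.items()})
for n in ("scene","top"):
    p=camera(n); cv2.imwrite(f"pics/{n}0.png",p["img"][:,:,::-1])
    print(n,-np.array(p["R"]).T@np.array(p["t"]),p["k1"],p["vertical_fov"])
    for q in ["link","bush_top","link_shank","grip_mid","crank","screw","vstop","press","done_link"]:
        print(q,[(round(b["conf"],2),np.round(b["position"],3).tolist(),project(p,b["position"])[0].astype(int).tolist()) for b in boxes_of(q,p)])
E
```

```text
pics
{'clock': np.float64(0.0), 'joint_pos': array([-1.181,  0.333, -0.065,  1.461,  0.022,  1.35 , -0.088]), 'joint_velocities': array([ 0.001,  0.002, -0.001, -0.001, -0.001, -0.001,  0.001]), 'tau': array([ 1.0000e-03, -6.2545e+01,  5.0000e-02, -3.9158e+01,  1.6000e-02,
        1.0000e-02,  0.0000e+00]), 'position': array([0.251, 0.572, 0.252]), 'ee_rot': array([ 0.205,  0.979, -0.001, -0.   ]), 'ft_force': array([-1.418,  0.317, -0.296]), 'torque': array([-0.006,  0.013, -0.031]), 'grasp_force': np.float64(0.0), 'grip_width': np.float64(1.001)}
scene [ 1.39362463 -0.2358673   1.35457918] -0.12406019393578044 51.19024321879544
link [(0.92, [0.376, 0.058, 0.024], [320, 207]), (0.64, [0.348, 0.39, 0.021], [407, 181]), (0.59, [0.607, 0.012, 0.068], [326, 259]), (0.55, [0.6, 0.172, 0.06], [375, 246])]
bush_top [(0.52, [0.366, 0.299, 0.035], [386, 188])]
link_shank [(0.76, [0.352, 0.39, 0.021], [408, 182]), (0.59, [0.612, 0.01, 0.066], [327, 260]), (0.56, [0.371, 0.055, 0.017], [318, 208]), (0.53, [0.607, 0.156, 0.264], [377, 208])]
grip_mid [(0.42, [0.621, 0.181, 0.306], [389, 200])]

[... 568 characters left out ...]
1, [0.427, 0.096, 0.033], [294, 300]), (0.51, [0.594, 0.088, 0.078], [298, 232]), (0.49, [0.361, 0.302, 0.035], [213, 325])]
link_shank [(0.92, [0.346, 0.382, 0.017], [183, 330]), (0.77, [0.601, 0.012, 0.066], [328, 230]), (0.67, [0.364, 0.057, 0.02], [309, 325])]
grip_mid [(0.4, [0.603, 0.178, 0.311], [249, 207]), (0.25, [0.603, -0.453, 0.008], [503, 236])]
crank []
screw [(0.9, [0.604, 0.154, 0.273], [262, 210]), (0.55, [0.339, -0.461, 0.023], [513, 337])]
vstop [(0.7, [0.56, 0.168, 0.055], [267, 247])]
press [(0.73, [0.339, -0.46, 0.026], [513, 337]), (0.72, [0.574, 0.114, 0.043], [288, 242])]
done_link [(0.81, [0.52, -0.327, 0.016], [457, 266]), (0.73, [0.601, 0.011, 0.067], [328, 231])]
```

View pics/scene0.png

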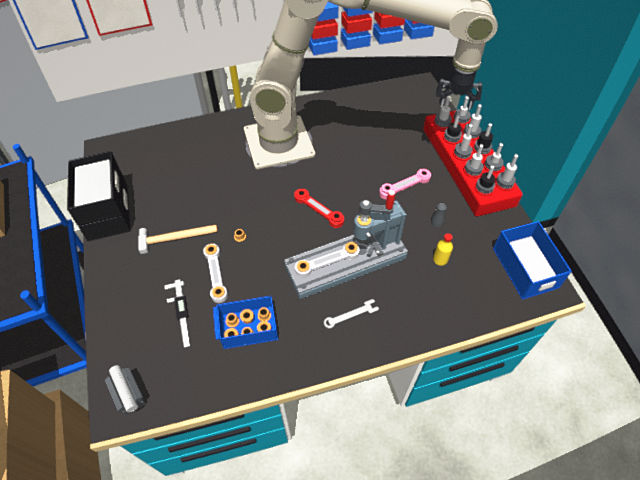

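View pics/top0.png

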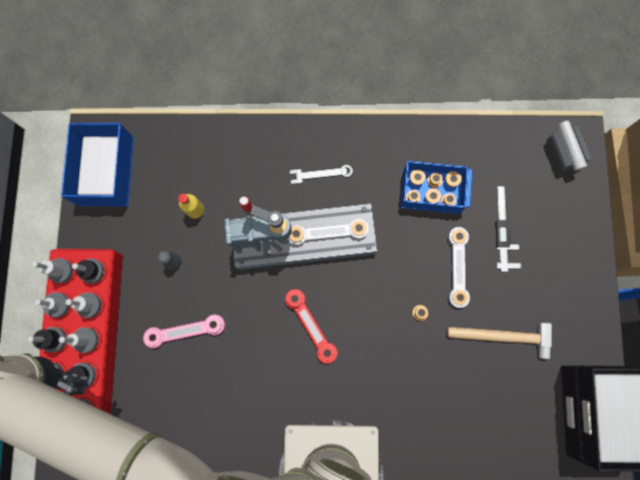

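The pictures show four link shapes (top view pixels): the silver one on the press (328,231), the red one (311,325), the pink one (183,331) and the done link on the bench (459,266). By the description it is the silver one on the press table. I'll check it in one close crop while measuring.

```bash
python3 - <<'E'
from h import *
T=[];
for n in ("top","scene"):
    p=camera(n); W=cloud(p); ok=p["depth"]>0
    X,Y,Z=W[...,0],W[...,1],W[...,2]
    near=ok&(X>.45)&(X<.75)&(Y>-.2)&(Y<.36)
    m=near&(abs(Z-.045)<.006)
    k,l,s,c=cv2.connectedComponentsWithStats(m.astype(np.uint8)); i=1+np.argmax(s[1:,4])
    pts=W[near&(Z>.03)&(Z<.06)]
    r=cv2.minAreaRect((pts[:,:2]*1000).astype(np.float32)); print(n,"base rect",r, "tableZ",np.median(Z[l==i]))
    im=p["img"].astype(int); 
    g=ok&(Z>.25)&(Z<.36)&(im[...,0]>110)&(im[...,0]>2*im[...,1])&near
    q=W[g]; print("grip",g.sum(),q.mean(0),q.min(0),q.max(0))
    t=g&(Z>q[:,2].max()-.008); print(" griptop",W[t].mean(0))
    h=near&(Z>.24)&~g; print("high", h.sum(), W[h].mean(0),W[h].max(0))
    for zz in (.27,.28,.29): 
        hh=h&(abs(Z-zz)<.005); print(zz,hh.sum(),W[hh].mean(0) if hh.any() else 0)
    for b in [b for b in [dict(region=x["region"],conf=x["conf"]) for x in outline_of("link",p)]]:
        q=W[b["region"]&ok]; c=np.median(q,0)
        if c[2]>.05 and abs(c[0]-.6)<.06:
            r=cv2.minAreaRect((q[:,:2]*1000).astype(np.float32)); print("link",b["conf"],c,r)
    # bronze
    hsv=cv2.cvtColor(p["img"],cv2.COLOR_RGB2HSV)
    br=near&(hsv[...,0]>8)&(hsv[...,0]<25)&(hsv[...,1]>90)&(Z>.06)&(Z<.09)
    k,l,s,c=cv2.connectedComponentsWithStats(br.astype(np.uint8))
    for j in range(1,k):
        if s[j,4]>15: q=W[l==j]; print("bronze",s[j,4],c[j],q.mean(0),q.min(0),q.max(0), "top",np.percentile(q[:,2],80))
    u,v=project(p,[.6,.09,.15])[0].astype(int)
    cr=p["img"][v-60:v+60,u-80:u+80,::-1]; cv2.imwrite(f"pics/c_{n}.png",cv2.resize(cr,None,fx=4,fy=4,interpolation=2))
a=[cv2.imread(f"pics/c_{n}.png") for n in("top","scene")]
cv2.imwrite("pics/c.png",cv2.resize(np.vstack(a),None,fx=.62,fy=.62))
E
```

```text
top base rect ((622.2708740234375, 72.96719360351562), (185.85284423828125, 562.11572265625), 7.050450801849365) tableZ 0.04545649349301739
grip 16 [0.60656799 0.18348954 0.32280974] [0.60212278 0.17761814 0.31727257] [0.61439254 0.19342863 0.33297769]
 griptop [0.60297266 0.18719502 0.32950524]
high 546 [0.59695671 0.15381065 0.27807812] [0.62176483 0.1993792  0.33913105]
0.27 182 [0.59276585 0.13990326 0.27027365]
0.28 76 [0.58858925 0.13279592 0.27899401]
0.29 12 [0.60455011 0.17796453 0.28889458]
link 0.69 [0.59884137 0.00721838 0.0670544 ] ((600.4219360351562, 11.268913269042969), (48.2838020324707, 200.2081756591797), 6.607868194580078)
bronze 64 [295.4375  235.21875] [0.58687639 0.09456769 0.0798792 ] [0.57437058 0.08016769 0.07255963] [0.60623534 0.10859333 0.08748019] top 0.0819173555507814
scene base rect ((584.3367919921875, 71.16720581054688), (262.4980163574219, 559.0276489257812), 4.4718852043151855) tableZ 0.04503251831730058
grip 105 [0.6199985  0.18341151 0.30213929] [0.60949473 0.17497048 0.2666371 ] [0.62539999 0.19843617 0.32985996]
 griptop [0.61894375 0.18313792 0.32616971]
high 344 [0.60363594 0.14885378 0.27134059] [0.62908814 0.19830562 0.33650098]
0.27 112 [0.5984215  0.13799738 0.26975587]
0.28 34 [0.59412633 0.13164682 0.27917336]
0.29 2 [0.61099485 0.17528234 0.28825902]
bronze 104 [350.88461538 247.08653846] [0.59266587 0.09273262 0.07860735] [0.57288026 0.07413441 0.06152875] [0.61583034 0.11299885 0.08609805] top 0.08110862609175437
bronze 95 [302.67368421 265.78947368] [ 0.61168703 -0.0660838   0.07191327] [ 0.59284516 -0.08315247  0.06357293] [ 0.63105988 -0.04835178  0.07879848] top 0.07394685987786
```

View pics/c.png

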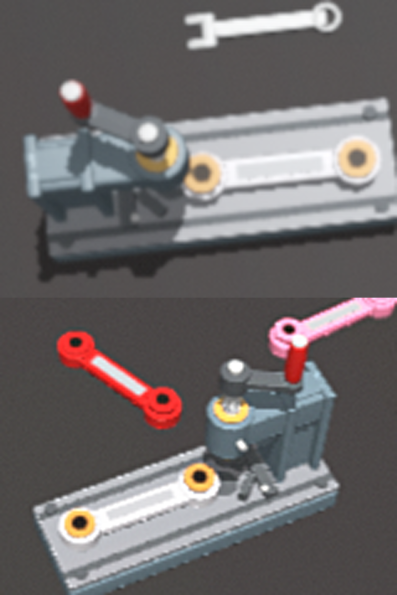

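The crop confirms it: silver link with bronze bushes on the press table, its proud bush by the ram. Crank is up and to the left of the hub, with the red sleeve on its end. Next I refine the press yaw and the ram axis.

```bash
python3 - <<'E'
from h import *
R=[]
for n in ("top","scene"):
    p=camera(n); W=cloud(p); ok=p["depth"]>0
    X,Y,Z=W[...,0],W[...,1],W[...,2]
    e0=np.array([.59,.093]); yw=.115; ey=np.array([-np.sin(yw),np.cos(yw)]); ex=np.array([ey[1],-ey[0]])
    P=W[...,:2]-e0; a=P@ex; b=P@ey
    m=ok&(abs(Z-.045)<.007)&(abs(a)<.1)&(b>-.23)&(b<-.02)
    # edges: per b-bin extremes of a
    bins=np.linspace(-.18,-.03,16); L=[]
    for s in (1,-1):
        pts=[]
        for b0,b1 in zip(bins[:-1],bins[1:]):
            q=m&(b>=b0)&(b<b1)
            if q.sum()>3: pts.append(((b0+b1)/2,np.percentile(s*a[q],97)*s))
        pts=np.array(pts); f=np.polyfit(pts[:,0],pts[:,1],1); L.append(f); print(n,"edge",s,f,np.std(pts[:,1]-np.polyval(f,pts[:,0])))
    endb=[np.percentile(b[m&(a>x)&(a<x+.02)],1) for x in (-.05,-.03,.03)]; print(" end b",endb)
    print(" yaw via edges", yw-np.mean([f[0] for f in L]), "mid a at b=0",np.mean([f[1] for f in L]))
    # head top plane ~.199-.203 & hub top
    hd=ok&(abs(a)<.06)&(b>-.02)&(b<.14)&(abs(Z-.2)<.012); print(" head a",np.percentile(a[hd],[2,50,98]),"b",np.percentile(b[hd],[2,98]),np.median(Z[hd]))
    rd=(p["img"][...,0]>1.8*p["img"][...,1].astype(int))
    hb=ok&(abs(a)<.03)&(b>.01)&(b<.075)&(Z>.274)&(Z<.3)&~rd; q=W[hb]; print(" hub",hb.sum(),q.mean(0),np.percentile(q,[3,97],axis=0))
    for q in ("spanner","oil_can","collet_chuck"): print(q,[np.round(z["position"],3).tolist() for z in boxes_of(q,p)[:1]])
E
```

```text
top edge 1 [-0.01374677  0.06172047] 0.0009186888024485568
top edge -1 [-0.01033478 -0.05869761] 0.0006991656744598924
 end b [np.float64(-0.1978972642038539), np.float64(-0.19829810505705234), np.float64(-0.1972545041582421)]
 yaw via edges 0.1270407743448726 mid a at b=0 0.0015114271504646677
 head a [-0.02451498 -0.00416458  0.02554413] b [0.01148936 0.13743544] 0.19824147780928197
 hub 82 [0.58677461 0.1263275  0.27818165] [[0.5751449  0.11304629 0.2741921 ]
 [0.60195178 0.13832168 0.28549381]]
spanner [[0.524, 0.415, 0.057]]
oil_can [[0.662, 0.361, 0.087]]
collet_chuck [[0.523, 0.416, 0.057]]
scene edge 1 [-0.01167479  0.0665461 ] 0.0006161910542960291
scene edge -1 [-0.0132415 -0.0560969] 0.0013685122606076653
 end b [np.float64(-0.19907465795970675), np.float64(-0.2000215174272861), np.float64(-0.19811771627565503)]
 yaw via edges 0.12745814506543612 mid a at b=0 0.005224601135209041
 head a [-0.01531052  0.01524617  0.03121307] b [0.00940723 0.13705405] 0.19766702704839362
 hub 44 [0.5927932  0.12698504 0.27803368] [[0.5782404  0.11263593 0.27414141]
 [0.60390519 0.1398799  0.28400915]]
spanner [[0.779, 0.037, 0.006]]
oil_can [[0.681, 0.367, 0.072]]
collet_chuck [[0.537, 0.415, 0.042]]
```

carry_out([
  [-0.82,-0.88,0,1,0.2],
  [-0.82,-0.88,0,1,0.2],
  [-0.82,-0.88,0,1,0.2],
  [-0.82,-0.88,0,1,0.2],
  [-0.82,-0.88,0,1,0.2],
], force=25)

```text
clock: 2.22
position: [0.3102, 0.4027, 0.2537]
ee_rot: [0.451, 0.893, 0.0, -0.0]
ft_force: [0.5, 0.3, 0.7]
grip_width: 0.596
grasp_force: 0.0
```

carry_out([
  [-0.93,0.14,0,0.98,0.2],
  [-0.93,0.14,0,0.98,0.2],
  [-0.93,0.14,0,0.98,0.2],
  [-0.93,0.14,0,0.98,0.2],
])

```text
clock: 2.72
position: [0.4104, 0.3027, 0.2531]
ee_rot: [0.663, 0.749, -0.0, 0.0]
ft_force: [-0.4, 1.0, -0.3]
grip_width: 0.602
grasp_force: 0.0
```

```bash
cat >> h.py <<'E'
def yaw(o):
    y=Rn.from_quat(o["ee_rot"]).as_matrix()[:,1]; return np.arctan2(y[1],y[0])
def frac(target,o=None):
    o=o or manip.get_obs(); M=Rn.from_quat(o["ee_rot"]).as_matrix()
    return np.round(M.T@(np.array(target)-o["position"])/.15,3)
def show(o=None):
    o=o or manip.get_obs(); print("t",round(float(o["clock"]),2),"pos",np.round(o["position"],4),"yaw",round(float(yaw(o)),4),"F",np.round(o["ft_force"],1),"w",round(float(o["grip_width"]),3),"g",round(float(o["grasp_force"]),1))
E
python3 -c "
from h import *
show();print(frac([.6025,-.012,.15]),manip.get_obs()['joint_pos'])"
```

```text
t 2.73 pos [0.4104 0.3027 0.2531] yaw 0.1221 F [-0.4  1.  -0.3] w 0.602 g 0.0
[-2.239  1.016  0.688] [-0.91875608  0.07291493  0.20404943  1.77152851 -0.01523084  1.29886939
 -0.5890145 ]
```

carry_out([
  [-1,0.1,0,0,0.2],
  [-1,0.1,0,0,0.2],
  [-1,0.1,0,0,0.2],
])

```text
clock: 3.1
position: [0.4431, 0.1542, 0.2535]
ee_rot: [0.661, 0.75, 0.0, 0.0]
ft_force: [0.0, 1.4, -0.4]
grip_width: 0.603
grasp_force: 0.0
```

carry_out([
  [-0.4,0,0,0,0.2],
  [-0.8,0.1,0,0,0.2],
  [-1,0.5,0,0,0.2],
  [-1,0.9,0,0,0.2],
  [-1,0.9,0,0,0.2],
])

```text
clock: 3.72
position: [0.5975, 0.0266, 0.2493]
ee_rot: [0.66, 0.752, -0.003, -0.001]
ft_force: [-0.7, 0.1, 0.2]
grip_width: 0.598
grasp_force: 0.0
```

```bash
python3 -c "
from h import *
show();print(frac([.6025,-.012,.10]),frac([.6025,-.012,.071]))"
```

```text
t 3.73 pos [0.5975 0.0266 0.2493] yaw 0.13 F [-0.7  0.1  0.2] w 0.598 g 0.0
[-0.257  0.005  0.996] [-0.256  0.006  1.19 ]
```

carry_out([
  [-0.24,0,0.1,0,0.2],
  [-0.24,0,0.5,0,0.2],
  [-0.24,0,0.9,0,0.2],
  [-0.24,0,0.97,0,0.2],
  [-0.24,0,0.97,0,0.2],
])

```text
clock: 4.35
position: [0.6, -0.0118, 0.1091]
ee_rot: [0.662, 0.75, 0.0, 0.0]
ft_force: [-0.0, -0.4, 1.2]
grip_width: 0.599
grasp_force: 0.0
```

```bash
python3 - <<'E'
from h import *
show();print(frac([.6025,-.012,.073]))
p=camera("scene"); u,v=project(p,[.6,.02,.1])[0].astype(int)
a=p["img"][v-60:v+60,u-80:u+80,::-1]
p=camera("top"); u,v=project(p,[.6,.02,.1])[0].astype(int)
b=p["img"][v-60:v+60,u-80:u+80,::-1]
cv2.imwrite("pics/d.png",cv2.resize(np.vstack([a,b]),None,fx=2.4,fy=2.4,interpolation=2))
E
```

```text
t 4.35 pos [ 0.6    -0.0118  0.1091] yaw 0.1241 F [-0.  -0.4  1.2] w 0.599 g 0.0
[-0.004  0.016  0.24 ]
```

View pics/d.png

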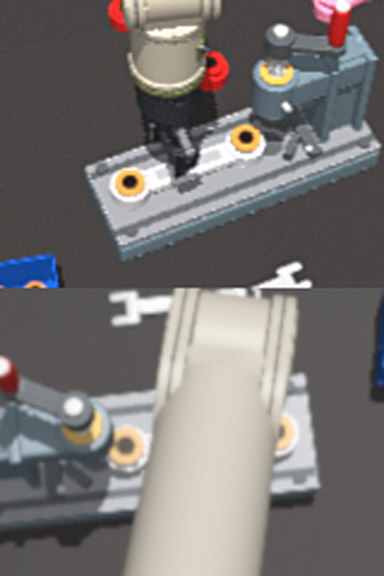

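The gripper straddles the shank between the eyes (scene crop 180,155). Next: go down and close.

carry_out([
  [0,0.015,0.12,0,0.2],
  [0,0.015,0.24,0,0.2],
  [0,0.015,0.26,0,0.2],
  [0,0.015,0.26,0,0.0],
  [0,0.015,0.26,0,-0.5],
  [0,0.015,0.26,0,-0.5],
  [0,0.015,0.26,0,-0.5],
], force=20)

```text
clock: 5.32
position: [0.6025, -0.0128, 0.0694]
ee_rot: [0.663, 0.749, 0.001, 0.001]
ft_force: [2.0, -0.4, 3.3]
grip_width: 0.347
grasp_force: 20.9
```

```bash
python3 -c "
from h import *
show()"
```

```text
t 5.33 pos [ 0.6025 -0.0128  0.0694] yaw 0.1211 F [ 2.  -0.4  3.3] w 0.347 g 20.9
```

carry_out([
  [0.05,0,0,0,-0.5],
  [0.1,0,0,0,-0.5],
  [0.15,-0.001,0,0,-0.5],
  [0.16,-0.001,0,0,-0.5],
  [0.16,-0.001,0,0,-0.5],
], force=30)

```text
clock: 5.95
position: [0.5991, 0.0105, 0.0695]
ee_rot: [0.663, 0.749, 0.0, 0.001]
ft_force: [-0.0, -3.0, 5.3]
grip_width: 0.345
grasp_force: 30.7
```

```bash
python3 -c "
from h import *
show()"
```

```text
t 5.95 pos [0.5991 0.0105 0.0695] yaw 0.1209 F [-0.  -3.   5.3] w 0.345 g 30.7
```

carry_out([
  [0.01,0,0,0,-0.5],
  [0.02,0,0,0,-0.5],
  [0.03,0,0,0,-0.5],
  [0.03,0,0,0,-0.5],
])

```text
clock: 6.45
position: [0.5986, 0.0144, 0.0695]
ee_rot: [0.663, 0.748, -0.0, 0.001]
ft_force: [1.1, -4.9, 6.2]
grip_width: 0.344
grasp_force: 30.8
```

carry_out([
  [0.01,0,0,0,-0.5],
  [0.02,0,0,0,-0.5],
  [0.02,0,0,0,-0.5],
])

```text
clock: 6.82
position: [0.5982, 0.0174, 0.0695]
ee_rot: [0.663, 0.748, -0.0, 0.001]
ft_force: [-0.3, -5.2, 5.6]
grip_width: 0.342
grasp_force: 30.8
```

carry_out([
  [0.01,0,0,0,-0.5],
  [0.02,0,0,0,-0.5],
  [0.02,0,0,0,-0.5],
])

```text
clock: 7.2
position: [0.5982, 0.0183, 0.0695]
ee_rot: [0.664, 0.748, -0.001, 0.002]
ft_force: [2.8, -11.6, 3.6]
grip_width: 0.339
grasp_force: 30.5
```

carry_out([
  [0.01,0,0,0,-0.5],
  [0.015,0,0,0,-0.5],
  [0.015,0,0,0,-0.5],
])

```text
clock: 7.58
position: [0.5982, 0.0188, 0.0695]
ee_rot: [0.665, 0.747, -0.001, 0.003]
ft_force: [5.3, -15.0, 2.2]
grip_width: 0.344
grasp_force: 30.5
```

carry_out([
  [0.01,0,0,0,-0.5],
  [0.01,0,0,0,-0.5],
])

```text
clock: 7.82
position: [0.5983, 0.0194, 0.0695]
ee_rot: [0.665, 0.747, -0.001, 0.003]
ft_force: [7.4, -17.7, 0.2]
grip_width: 0.343
grasp_force: 30.6
```

carry_out([
  [0,0.005,0,0,-0.5],
  [0,0.01,0,0,-0.5],
  [0,0.01,0,0,-0.5],
])

```text
clock: 8.2
position: [0.5992, 0.0203, 0.0695]
ee_rot: [0.665, 0.747, -0.001, 0.002]
ft_force: [2.3, -15.8, 3.1]
grip_width: 0.343
grasp_force: 30.8
```

```bash
python3 -c "
from h import *
o=manip.get_obs();show();print(o['torque'])"
```

```text
t 8.2 pos [0.5992 0.0203 0.0695] yaw 0.1167 F [  2.3 -15.8   3.1] w 0.343 g 30.8
[-3.16105372 -0.71652382 -0.1958029 ]
```

carry_out([
  [0.006,0.004,0,0,-0.5],
  [0.012,0.007,0,0,-0.5],
  [0.012,0.007,0,0,-0.5],
])

```text
clock: 8.57
position: [0.6, 0.0213, 0.0695]
ee_rot: [0.665, 0.747, -0.002, 0.003]
ft_force: [2.0, -18.4, 4.5]
grip_width: 0.344
grasp_force: 30.8
```

```bash
python3 -c "
from h import *
o=manip.get_obs();show();print(o['torque'])"
```

```text
t 8.57 pos [0.6    0.0213 0.0695] yaw 0.1161 F [  2.  -18.4   4.5] w 0.344 g 30.8
[-3.69855047 -0.63702045 -0.23392333]
```

carry_out([
  [0.003,0.005,0,0,-0.5],
  [0.006,0.01,0,0,-0.5],
  [0.006,0.01,0,0,-0.5],
])

```text
clock: 8.95
position: [0.6002, 0.0214, 0.0694]
ee_rot: [0.665, 0.747, -0.003, 0.002]
ft_force: [-5.0, -21.7, 11.5]
grip_width: 0.34
grasp_force: 31.2
```

```bash
python3 - <<'E'
from h import *
o=manip.get_obs();show();print(o['torque'])
for n in("scene","top"):
    p=camera(n);W=cloud(p);Z=W[...,2]
    hsv=cv2.cvtColor(p["img"],cv2.COLOR_RGB2HSV)
    near=(abs(W[...,0]-.595)<.05)&(W[...,1]>-.07)&(W[...,1]<.16)
    br=near&(hsv[...,0]>8)&(hsv[...,0]<25)&(hsv[...,1]>90)&(Z>.06)&(Z<.09)
    k,l,s,c=cv2.connectedComponentsWithStats(br.astype(np.uint8))
    for j in range(1,k):
        if s[j,4]>10: q=W[l==j]; print(n,s[j,4],c[j],q.mean(0),q.min(0),q.max(0))
    u,v=project(p,[.59,.1,.1])[0].astype(int)
    cv2.imwrite(f"pics/e_{n}.png",cv2.resize(p["img"][v-50:v+50,u-60:u+60,::-1],None,fx=4,fy=4,interpolation=2))
cv2.imwrite("pics/e.png",np.hstack([cv2.imread("pics/e_scene.png"),cv2.imread("pics/e_top.png")])[:,:800] if 0 else cv2.resize(np.hstack([cv2.imread("pics/e_scene.png"),cv2.imread("pics/e_top.png")]),None,fx=.8,fy=.8))
E
```

```text
t 8.95 pos [0.6002 0.0214 0.0694] yaw 0.1155 F [ -5.  -21.7  11.5] w 0.34 g 31.2
[-4.23093133  0.652085   -0.03304093]
scene 65 [361.01538462 245.46153846] [0.59591189 0.12453888 0.07870789] [0.57405826 0.10910523 0.06077952] [0.60929786 0.15319908 0.08516554]
scene 95 [313.03157895 261.91578947] [ 0.60742025 -0.03244789  0.0721599 ] [ 0.58734151 -0.05056792  0.06564949] [ 0.6263449  -0.01463435  0.08133154]
```

View pics/e.png

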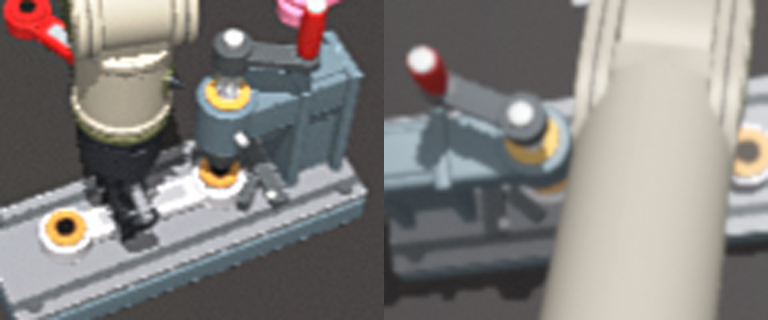

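The side force has reversed while the link hardly moved, so both V faces now touch. The link is home with the bush under the ram foot (scene crop 220,178). Relaxing and letting go.

carry_out([
  [-0.004,-0.007,0,0,-0.5],
  [-0.004,-0.007,0,0,-0.4],
  [-0.004,-0.007,0,0,-0.2],
  [-0.004,-0.007,0,0,0.1],
  [-0.004,-0.007,0,0,0.1],
  [-0.004,-0.007,-0.1,0,0.1],
  [-0.004,-0.007,-0.4,0,0.1],
  [-0.2,-0.007,-0.8,0,0.1],
  [-0.2,-0.007,-0.8,0,0.1],
])

```text
clock: 10.18
position: [0.6056, -0.0043, 0.1945]
ee_rot: [0.664, 0.748, 0.003, 0.003]
ft_force: [0.2, 0.2, -1.0]
grip_width: 0.547
grasp_force: 0.0
```

```bash
python3 - <<'E'
from h import *
o=manip.get_obs();show()
for n in("scene","top"):
    p=camera(n);W=cloud(p);Z=W[...,2]
    hsv=cv2.cvtColor(p["img"],cv2.COLOR_RGB2HSV)
    near=(abs(W[...,0]-.595)<.05)&(W[...,1]>-.07)&(W[...,1]<.16)
    br=near&(hsv[...,0]>8)&(hsv[...,0]<25)&(hsv[...,1]>90)&(Z>.06)&(Z<.09)
    k,l,s,c=cv2.connectedComponentsWithStats(br.astype(np.uint8))
    for j in range(1,k):
        if s[j,4]>10: q=W[l==j]; print(n,s[j,4],c[j],q.mean(0))
    im=p["img"].astype(int)
    g=(Z>.26)&(Z<.36)&(im[...,0]>100)&(im[...,0]>2*im[...,1])&(abs(W[...,0]-.6)<.1)&(abs(W[...,1]-.18)<.06)
    q=W[g]; print("grip",g.sum(),np.median(q,0),q.min(0),q.max(0))
    # model fit: project cylinder, compare image centroid
    vv,uu=np.nonzero(g); 
    print("px centroid",uu.mean(),vv.mean(), "proj of guess axis pts",project(p,[[.614,.187,.27],[.614,.187,.30],[.614,.187,.33]]).round(1).tolist(), "px range",uu.min(),uu.max(),vv.min(),vv.max())
    wc=(Z>.274)&(Z<.3)&(im.min(2)>150)&(abs(W[...,0]-.59)<.04)&(abs(W[...,1]-.13)<.04)
    vv,uu=np.nonzero(wc); print("cap",uu.mean() if len(uu) else 0,vv.mean() if len(vv) else 0,W[wc].mean(0),"proj axis guess .589,.128",project(p,[[.589,.128,.282]]))
    if n=="scene": cv2.imwrite("pics/f.png",cv2.resize(p["img"][180:300,280:440,::-1],None,fx=4,fy=4,interpolation=2))
E
```

```text
t 10.18 pos [ 0.6056 -0.0043  0.1945] yaw 0.1179 F [ 0.2  0.2 -1. ] w 0.547 g 0.0
scene 67 [360.88059701 245.40298507] [0.59547103 0.1242641  0.07852845]
scene 94 [313.04255319 261.9893617 ] [ 0.60733897 -0.03239842  0.07159291]
grip 107 [0.62054874 0.18255701 0.30203307] [0.61189986 0.17415651 0.26534962] [0.62585578 0.19658445 0.33165679]
px centroid 389.4672897196262 201.07476635514018 proj of guess axis pts [[388.7, 206.5], [389.8, 199.7], [391.0, 192.5]] px range 386 394 193 209
cap 365.92 202.48 [0.589579   0.12790599 0.27957303] proj axis guess .589,.128 [[365.94189283 201.75839487]]
grip 46 [0.60409481 0.18265588 0.31418809] [0.60097242 0.17703007 0.29089652] [0.61485712 0.1942719  0.33025042]
px centroid 246.58695652173913 205.82608695652175 proj of guess axis pts [[248.1, 206.6], [246.0, 203.3], [243.8, 199.8]] px range 241 250 201 209
cap 274.22727272727275 216.97727272727272 [0.58868702 0.12727864 0.28065962] proj axis guess .589,.128 [[273.83620665 216.69732921]]
```

View pics/f.png

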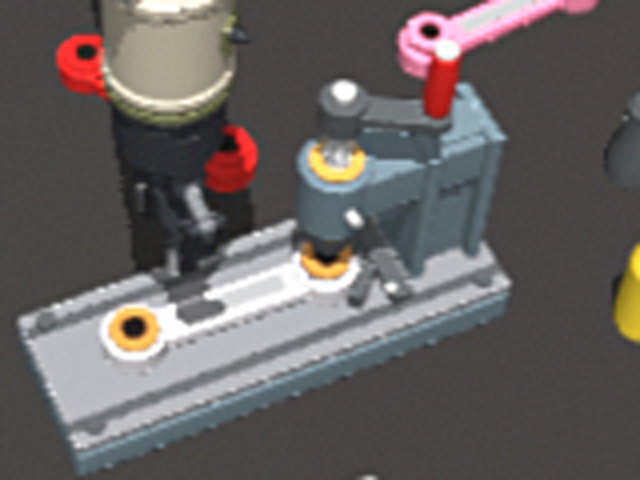

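The picture shows the link home, let go of, with its bush under the ram (325,258). The grip is red at (440,80). Moving above the grip.

carry_out([
  [0,0,-0.4,0,0.4],
  [0,0,-0.8,0,0.4],
  [0,0,-1,0,0.4],
  [0.3,0,-1,0,0.4],
  [0.7,0,-1,0,0.4],
  [0.7,0,-1,0,0.4],
])

```text
clock: 11.02
position: [0.5891, 0.1099, 0.3368]
ee_rot: [0.659, 0.752, -0.001, -0.002]
ft_force: [0.3, -0.3, -0.3]
grip_width: 0.697
grasp_force: 0.0
```

```bash
python3 -c "
from h import *
show();print(frac([.6128,.187,.385]),frac([.6128,.187,.303]),manip.get_obs()['joint_pos'].round(2))"
```

```text
t 11.03 pos [0.5891 0.1099 0.3368] yaw 0.1313 F [ 0.3 -0.3 -0.3] w 0.697 g 0.0
[ 0.489  0.223 -0.321] [0.488 0.225 0.226] [-0.68  0.26  0.53  1.42 -0.13  1.5  -0.03]
```

carry_out([
  [0,0,-0.32,0,0.4],
  [0.2,0.22,-0.32,0,0.4],
  [0.49,0.22,-0.32,0,0.4],
  [0.49,0.22,-0.32,0,0.4],
  [0.49,0.22,-0.32,0,0.4],
])

```text
clock: 11.65
position: [0.6144, 0.1791, 0.3859]
ee_rot: [0.663, 0.749, -0.001, -0.0]
ft_force: [-0.7, 0.2, -0.3]
grip_width: 0.698
grasp_force: 0.0
```

```bash
python3 - <<'E'
from h import *
show();print(frac([.6128,.187,.385]),frac([.6128,.187,.303]))
p=camera("scene"); cv2.imwrite("pics/g.png",cv2.resize(p["img"][140:260,320:480,::-1],None,fx=4,fy=4,interpolation=2))
E
```

```text
t 11.65 pos [0.6144 0.1791 0.3859] yaw 0.1211 F [-0.7  0.2 -0.3] w 0.698 g 0.0
[ 0.053 -0.004  0.006] [ 0.054 -0.003  0.553]
```

View pics/g.png

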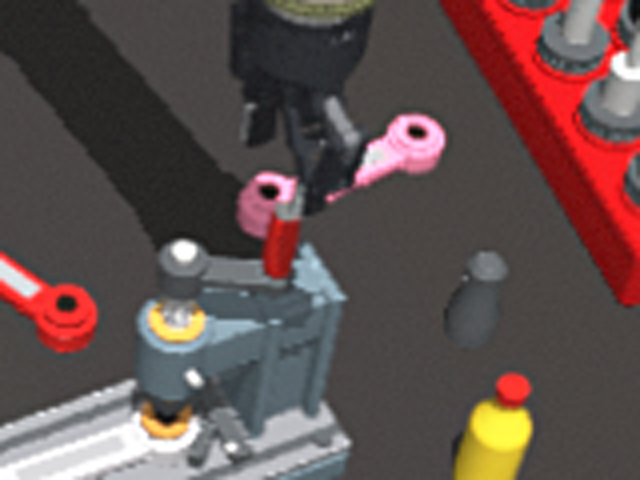

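carry_out([
  [0.04,0,0.15,0,0.4],
  [0.05,0,0.35,0,0.4],
  [0.05,0,0.55,0,0.4],
  [0.05,0,0.55,0,0.2],
  [0.05,0,0.55,0,-0.3],
  [0.05,0,0.55,0,-0.7],
  [0.05,0,0.55,0,-0.7],
  [0.05,0,0.55,0,-0.7],
], force=40)

```text
clock: 12.7
position: [0.6142, 0.1868, 0.3061]
ee_rot: [0.663, 0.749, 0.001, 0.001]
ft_force: [0.4, -1.0, 6.6]
grip_width: 0.248
grasp_force: 39.3
```

```bash
python3 - <<'E'
from h import *
show()
E
```

```text
t 12.7 pos [0.6142 0.1868 0.3061] yaw 0.1209 F [ 0.4 -1.   6.6] w 0.248 g 39.3
```

```bash
cat >> h.py <<'E'
def arc(C,degs,r=.065,o=None,z0=None):
    """rows for a clockwise (positive) turn by each of degs from the present angle"""
    o=o or manip.get_obs(); M=Rn.from_quat(o["ee_rot"]).as_matrix(); P=np.array(o["position"])
    th=np.arctan2(P[1]-C[1],P[0]-C[0]); print("angle",np.degrees(th).round(1),"radius",np.hypot(P[1]-C[1],P[0]-C[0]).round(4))
    F=o["ft_force"]; t=np.array([np.sin(th),-np.cos(th)]); n=np.array([np.cos(th),np.sin(th)])
    print("F along cw",(F[:2]@t).round(1),"radial",(F[:2]@n).round(1))
    R=[]
    for d in degs:
        a=th-np.radians(d); T=np.array([C[0]+r*np.cos(a),C[1]+r*np.sin(a),P[2]-.016*d/360])
        R.append((M.T@(T-P)/.15).round(3).tolist()+[0,-0.7])
    print(R)
E
python3 - <<'E'
from h import *
arc((.589,.1275),list(range(10,91,10))+[90])
E
```

```text
angle 66.9 radius 0.0644
F along cw 0.7 radial -0.7
[[-0.04, 0.064, 0.003, 0, -0.7], [-0.093, 0.117, 0.006, 0, -0.7], [-0.155, 0.161, 0.009, 0, -0.7], [-0.224, 0.192, 0.012, 0, -0.7], [-0.297, 0.212, 0.015, 0, -0.7], [-0.372, 0.219, 0.018, 0, -0.7], [-0.447, 0.212, 0.021, 0, -0.7], [-0.52, 0.193, 0.024, 0, -0.7], [-0.589, 0.161, 0.027, 0, -0.7], [-0.589, 0.161, 0.027, 0, -0.7]]
```

carry_out([
  [-0.04,0.064,0.003,0,-0.7],
  [-0.093,0.117,0.006,0,-0.7],
  [-0.155,0.161,0.009,0,-0.7],
  [-0.224,0.192,0.012,0,-0.7],
  [-0.297,0.212,0.015,0,-0.7],
  [-0.372,0.219,0.018,0,-0.7],
  [-0.447,0.212,0.021,0,-0.7],
  [-0.52,0.193,0.024,0,-0.7],
  [-0.589,0.161,0.027,0,-0.7],
  [-0.589,0.161,0.027,0,-0.7],
])

```text
clock: 13.95
position: [0.6486, 0.101, 0.3021]
ee_rot: [0.663, 0.748, 0.001, 0.001]
ft_force: [-2.1, -2.7, 8.1]
grip_width: 0.247
grasp_force: 40.4
```

```bash
python3 - <<'E'
from h import *
show(); arc((.589,.1275),list(range(12,181,12))+[180])
E
```

```text
t 13.95 pos [0.6486 0.101  0.3021] yaw 0.1199 F [-2.1 -2.7  8.1] w 0.247 g 40.4
angle -23.9 radius 0.0653
F along cw 3.3 radial -0.8
[[-0.072, -0.056, 0.003, 0, -0.7], [-0.131, -0.124, 0.007, 0, -0.7], [-0.175, -0.203, 0.01, 0, -0.7], [-0.202, -0.29, 0.014, 0, -0.7], [-0.21, -0.38, 0.017, 0, -0.7], [-0.2, -0.47, 0.02, 0, -0.7], [-0.17, -0.556, 0.024, 0, -0.7], [-0.124, -0.633, 0.027, 0, -0.7], [-0.062, -0.7, 0.03, 0, -0.7], [0.012, -0.752, 0.034, 0, -0.7], [0.095, -0.788, 0.037, 0, -0.7], [0.184, -0.805, 0.041, 0, -0.7], [0.274, -0.804, 0.045, 0, -0.7], [0.363, -0.784, 0.048, 0, -0.7], [0.445, -0.746, 0.052, 0, -0.7], [0.445, -0.746, 0.052, 0, -0.7]]
```

carry_out([
  [-0.072,-0.056,0.003,0,-0.7],
  [-0.131,-0.124,0.007,0,-0.7],
  [-0.175,-0.203,0.01,0,-0.7],
  [-0.202,-0.29,0.014,0,-0.7],
  [-0.21,-0.38,0.017,0,-0.7],
  [-0.2,-0.47,0.02,0,-0.7],
  [-0.17,-0.556,0.024,0,-0.7],
  [-0.124,-0.633,0.027,0,-0.7],
  [-0.062,-0.7,0.03,0,-0.7],
  [0.012,-0.752,0.034,0,-0.7],
  [0.095,-0.788,0.037,0,-0.7],
  [0.184,-0.805,0.041,0,-0.7],
  [0.274,-0.804,0.045,0,-0.7],
  [0.363,-0.784,0.048,0,-0.7],
  [0.445,-0.746,0.052,0,-0.7],
  [0.445,-0.746,0.052,0,-0.7],
])

```text
clock: 15.95
position: [0.5306, 0.1561, 0.2939]
ee_rot: [0.663, 0.749, 0.002, 0.001]
ft_force: [2.4, 1.1, 5.3]
grip_width: 0.247
grasp_force: 40.3
```

```bash
python3 - <<'E'
from h import *
show(); arc((.589,.1275),list(range(10,121,10)))
E
```

```text
t 15.95 pos [0.5306 0.1561 0.2939] yaw 0.1221 F [2.4 1.1 5.3] w 0.247 g 40.3
angle 153.9 radius 0.065
F along cw 2.0 radial -1.6
[[0.059, 0.047, 0.003, 0, -0.7], [0.11, 0.103, 0.006, 0, -0.7], [0.15, 0.167, 0.01, 0, -0.7], [0.178, 0.237, 0.013, 0, -0.7], [0.193, 0.311, 0.016, 0, -0.7], [0.196, 0.386, 0.019, 0, -0.7], [0.185, 0.461, 0.023, 0, -0.7], [0.162, 0.533, 0.026, 0, -0.7], [0.126, 0.6, 0.029, 0, -0.7], [0.08, 0.659, 0.032, 0, -0.7], [0.023, 0.709, 0.035, 0, -0.7], [-0.041, 0.749, 0.039, 0, -0.7]]
```

carry_out([
  [0.059,0.047,0.003,0,-0.7],
  [0.11,0.103,0.006,0,-0.7],
  [0.15,0.167,0.01,0,-0.7],
  [0.178,0.237,0.013,0,-0.7],
  [0.193,0.311,0.016,0,-0.7],
  [0.196,0.386,0.019,0,-0.7],
  [0.185,0.461,0.023,0,-0.7],
  [0.162,0.533,0.026,0,-0.7],
  [0.126,0.6,0.029,0,-0.7],
  [0.08,0.659,0.032,0,-0.7],
  [0.023,0.709,0.035,0,-0.7],
  [-0.041,0.749,0.039,0,-0.7],
])

```text
clock: 17.45
position: [0.6427, 0.1631, 0.2886]
ee_rot: [0.663, 0.749, 0.002, 0.001]
ft_force: [-0.5, 1.1, 10.3]
grip_width: 0.245
grasp_force: 40.7
```

```bash
python3 - <<'E'
from h import *
show(); arc((.589,.1275),list(range(10,91,10)))
E
```

```text
t 17.45 pos [0.6427 0.1631 0.2886] yaw 0.1222 F [-0.5  1.1 10.3] w 0.245 g 40.7
angle 33.6 radius 0.0645
F along cw -1.2 radial 0.2
[[-0.069, 0.031, 0.003, 0, -0.7], [-0.143, 0.046, 0.006, 0, -0.7], [-0.218, 0.048, 0.009, 0, -0.7], [-0.293, 0.037, 0.012, 0, -0.7], [-0.365, 0.013, 0.014, 0, -0.7], [-0.431, -0.023, 0.017, 0, -0.7], [-0.49, -0.07, 0.02, 0, -0.7], [-0.54, -0.127, 0.022, 0, -0.7], [-0.58, -0.191, 0.025, 0, -0.7]]
```

carry_out([
  [-0.069,0.031,0.003,0,-0.7],
  [-0.143,0.046,0.006,0,-0.7],
  [-0.218,0.048,0.009,0,-0.7],
  [-0.293,0.037,0.012,0,-0.7],
  [-0.365,0.013,0.014,0,-0.7],
  [-0.431,-0.023,0.017,0,-0.7],
  [-0.49,-0.07,0.02,0,-0.7],
  [-0.54,-0.127,0.022,0,-0.7],
  [-0.58,-0.191,0.025,0,-0.7],
])

```text
clock: 18.58
position: [0.6244, 0.0722, 0.2846]
ee_rot: [0.663, 0.749, 0.001, 0.001]
ft_force: [0.6, 1.3, 8.2]
grip_width: 0.248
grasp_force: 40.6
```

```bash
python3 - <<'E'
from h import *
show(); arc((.589,.1275),list(range(8,49,8)))
E
```

```text
t 18.57 pos [0.6244 0.0722 0.2846] yaw 0.121 F [0.6 1.3 8.2] w 0.248 g 40.6
angle -57.4 radius 0.0656
F along cw -1.2 radial -0.8
[[-0.019, -0.058, 0.002, 0, -0.7], [-0.033, -0.117, 0.004, 0, -0.7], [-0.039, -0.177, 0.006, 0, -0.7], [-0.037, -0.237, 0.009, 0, -0.7], [-0.026, -0.297, 0.011, 0, -0.7], [-0.007, -0.354, 0.013, 0, -0.7]]
```

carry_out([
  [-0.019,-0.058,0.002,0,-0.7],
  [-0.033,-0.117,0.004,0,-0.7],
  [-0.039,-0.177,0.006,0,-0.7],
  [-0.037,-0.237,0.009,0,-0.7],
  [-0.026,-0.297,0.011,0,-0.7],
  [-0.007,-0.354,0.013,0,-0.7],
])

```text
clock: 19.32
position: [0.5722, 0.064, 0.2825]
ee_rot: [0.664, 0.748, 0.001, 0.002]
ft_force: [3.2, -2.1, 6.2]
grip_width: 0.251
grasp_force: 40.3
```

```bash
python3 - <<'E'
from h import *
show(); arc((.589,.1275),list(range(8,57,8)))
E
```

```text
t 19.32 pos [0.5722 0.064  0.2825] yaw 0.1197 F [ 3.2 -2.1  6.2] w 0.251 g 40.3
angle -104.9 radius 0.0657
F along cw -3.7 radial 1.2
[[0.031, -0.053, 0.002, 0, -0.7], [0.064, -0.103, 0.004, 0, -0.7], [0.104, -0.148, 0.006, 0, -0.7], [0.151, -0.187, 0.009, 0, -0.7], [0.202, -0.22, 0.011, 0, -0.7], [0.257, -0.244, 0.013, 0, -0.7], [0.315, -0.261, 0.015, 0, -0.7]]
```

carry_out([
  [0.031,-0.053,0.002,0,-0.7],
  [0.064,-0.103,0.004,0,-0.7],
  [0.104,-0.148,0.006,0,-0.7],
  [0.151,-0.187,0.009,0,-0.7],
  [0.202,-0.22,0.011,0,-0.7],
  [0.257,-0.244,0.013,0,-0.7],
  [0.315,-0.261,0.015,0,-0.7],
])

```text
clock: 20.2
position: [0.5271, 0.1062, 0.2799]
ee_rot: [0.664, 0.748, 0.001, 0.001]
ft_force: [1.9, -4.5, 5.6]
grip_width: 0.243
grasp_force: 40.2
```

```bash
python3 - <<'E'
from h import *
show(); arc((.589,.1275),list(range(8,49,8)))
E
```

```text
t 20.2 pos [0.5271 0.1062 0.2799] yaw 0.1194 F [ 1.9 -4.5  5.6] w 0.243 g 40.2
angle -161.0 radius 0.0654
F along cw -4.9 radial -0.3
[[0.06, -0.006, 0.002, 0, -0.7], [0.121, -0.006, 0.005, 0, -0.7], [0.181, 0.002, 0.007, 0, -0.7], [0.239, 0.019, 0.009, 0, -0.7], [0.294, 0.043, 0.012, 0, -0.7], [0.346, 0.075, 0.014, 0, -0.7]]
```

carry_out([
  [0.06,-0.006,0.002,0,-0.7],
  [0.121,-0.006,0.005,0,-0.7],
  [0.181,0.002,0.007,0,-0.7],
  [0.239,0.019,0.009,0,-0.7],
])

```text
clock: 20.7
position: [0.5256, 0.1424, 0.2785]
ee_rot: [0.664, 0.748, 0.0, 0.001]
ft_force: [-0.0, -5.3, 6.3]
grip_width: 0.248
grasp_force: 40.2
```

```bash
python3 - <<'E'
from h import *
show(); arc((.589,.1275),[5,10,15,20,25,30,35,40])
E
```

```text
t 20.7 pos [0.5256 0.1424 0.2785] yaw 0.1198 F [-0.  -5.3  6.3] w 0.248 g 40.2
angle 166.7 radius 0.0651
F along cw -5.2 radial -1.2
[[0.035, 0.015, 0.001, 0, -0.7], [0.068, 0.033, 0.003, 0, -0.7], [0.1, 0.053, 0.004, 0, -0.7], [0.13, 0.076, 0.006, 0, -0.7], [0.158, 0.102, 0.007, 0, -0.7], [0.183, 0.13, 0.009, 0, -0.7], [0.206, 0.16, 0.011, 0, -0.7], [0.226, 0.192, 0.012, 0, -0.7]]
```

carry_out([
  [0.035,0.015,0.001,0,-0.7],
  [0.068,0.033,0.003,0,-0.7],
  [0.1,0.053,0.004,0,-0.7],
])

```text
clock: 21.08
position: [0.5317, 0.1582, 0.2778]
ee_rot: [0.663, 0.748, 0.0, 0.001]
ft_force: [0.0, -5.0, 5.6]
grip_width: 0.249
grasp_force: 40.3
```

```bash
python3 - <<'E'
from h import *
show(); arc((.589,.1275),[4,8,12,16])
E
```

```text
t 21.07 pos [0.5317 0.1582 0.2778] yaw 0.1199 F [ 0.  -5.   5.6] w 0.249 g 40.3
angle 151.8 radius 0.065
F along cw -4.4 radial -2.4
[[0.024, 0.018, 0.001, 0, -0.7], [0.047, 0.038, 0.002, 0, -0.7], [0.068, 0.059, 0.004, 0, -0.7], [0.088, 0.082, 0.005, 0, -0.7]]
```

carry_out([
  [0.024,0.018,0.001,0,-0.7],
  [0.047,0.038,0.002,0,-0.7],
  [0.068,0.059,0.004,0,-0.7],
])

```text
clock: 21.45
position: [0.5393, 0.1692, 0.2773]
ee_rot: [0.664, 0.748, 0.0, 0.001]
ft_force: [-0.6, -4.3, 7.8]
grip_width: 0.239
grasp_force: 40.3
```

```bash
python3 - <<'E'
from h import *
show(); arc((.589,.1275),[4,8,12,16])
E
```

```text
t 21.45 pos [0.5393 0.1692 0.2773] yaw 0.1197 F [-0.6 -4.3  7.8] w 0.239 g 40.3
angle 140.0 radius 0.0649
F along cw -3.7 radial -2.3
[[0.021, 0.022, 0.001, 0, -0.7], [0.039, 0.046, 0.002, 0, -0.7], [0.055, 0.072, 0.004, 0, -0.7], [0.07, 0.098, 0.005, 0, -0.7]]
```

carry_out([
  [0.021,0.022,0.001,0,-0.7],
  [0.039,0.046,0.002,0,-0.7],
  [0.055,0.072,0.004,0,-0.7],
])

```text
clock: 21.82
position: [0.5491, 0.1785, 0.2767]
ee_rot: [0.664, 0.748, 0.0, 0.001]
ft_force: [-2.3, -6.1, 7.7]
grip_width: 0.245
grasp_force: 40.3
```

```bash
python3 - <<'E'
from h import *
show(); arc((.589,.1275),[4,8,12,16])
E
```

```text
t 21.82 pos [0.5491 0.1785 0.2767] yaw 0.1195 F [-2.3 -6.1  7.7] w 0.245 g 40.3
angle 128.0 radius 0.0648
F along cw -5.6 radial -3.3
[[0.016, 0.026, 0.001, 0, -0.7], [0.029, 0.053, 0.002, 0, -0.7], [0.04, 0.081, 0.004, 0, -0.7], [0.049, 0.11, 0.005, 0, -0.7]]
```

carry_out([
  [0.016,0.026,0.001,0,-0.7],
  [0.029,0.053,0.002,0,-0.7],
])

```text
clock: 22.08
position: [0.5565, 0.1835, 0.2763]
ee_rot: [0.664, 0.748, 0.0, 0.001]
ft_force: [-1.8, -6.8, 7.4]
grip_width: 0.249
grasp_force: 40.3
```

```bash
python3 - <<'E'
from h import *
show(); arc((.589,.1275),[4,8,12,16])
E
```

```text
t 22.07 pos [0.5565 0.1835 0.2763] yaw 0.1193 F [-1.8 -6.8  7.4] w 0.249 g 40.3
angle 120.1 radius 0.0648
F along cw -5.0 radial -5.0
[[0.012, 0.028, 0.001, 0, -0.7], [0.021, 0.057, 0.002, 0, -0.7], [0.028, 0.086, 0.004, 0, -0.7], [0.033, 0.116, 0.005, 0, -0.7]]
```

carry_out([
  [0.008,0.029,0.001,0,-0.7],
  [0.016,0.058,0.002,0,-0.7],
])

```text
clock: 22.32
position: [0.5645, 0.1873, 0.276]
ee_rot: [0.664, 0.748, 0.0, 0.001]
ft_force: [-2.9, -5.1, 8.2]
grip_width: 0.245
grasp_force: 40.3
```

```bash
python3 - <<'E'
from h import *
show(); arc((.589,.1275),[4,8,12,16],r=.0645)
E
```

```text
t 22.32 pos [0.5645 0.1873 0.276 ] yaw 0.1198 F [-2.9 -5.1  8.2] w 0.245 g 40.3
angle 112.2 radius 0.0646
F along cw -4.6 radial -3.6
[[0.006, 0.029, 0.001, 0, -0.7], [0.011, 0.059, 0.002, 0, -0.7], [0.014, 0.089, 0.004, 0, -0.7], [0.014, 0.119, 0.005, 0, -0.7]]
```

carry_out([
  [0.006,0.029,0.001,0,-0.7],
  [0.011,0.059,0.002,0,-0.7],
  [0.013,0.08,0.004,0,-0.7],
])

```text
clock: 22.7
position: [0.5761, 0.1908, 0.2755]
ee_rot: [0.663, 0.748, 0.0, 0.0]
ft_force: [-3.2, -5.0, 9.3]
grip_width: 0.248
grasp_force: 40.4
```

```bash
python3 - <<'E'
from h import *
show(); arc((.589,.1275),[4,8,12,16],r=.0645)
E
```

```text
t 22.7 pos [0.5761 0.1908 0.2755] yaw 0.12 F [-3.2 -5.   9.3] w 0.248 g 40.4
angle 101.5 radius 0.0646
F along cw -4.1 radial -4.2
[[0.001, 0.03, 0.001, 0, -0.7], [-0.0, 0.06, 0.002, 0, -0.7], [-0.003, 0.09, 0.004, 0, -0.7], [-0.008, 0.12, 0.005, 0, -0.7]]
```

carry_out([
  [0,0.03,0.001,0,-0.7],
  [-0.001,0.06,0.002,0,-0.7],
])

```text
clock: 22.95
position: [0.5846, 0.192, 0.2752]
ee_rot: [0.663, 0.748, -0.0, -0.0]
ft_force: [-7.1, -4.5, 10.6]
grip_width: 0.247
grasp_force: 40.4
```

```bash
python3 - <<'E'
from h import *
show(); arc((.589,.1275),[4,8,12,16],r=.0645)
E
```

```text
t 22.95 pos [0.5846 0.192  0.2752] yaw 0.1204 F [-7.1 -4.5 10.6] w 0.247 g 40.4
angle 93.9 radius 0.0646
F along cw -7.4 radial -4.1
[[-0.003, 0.03, 0.001, 0, -0.7], [-0.008, 0.06, 0.002, 0, -0.7], [-0.015, 0.089, 0.004, 0, -0.7], [-0.024, 0.117, 0.005, 0, -0.7]]
```

carry_out([
  [0,0,0,0,-0.7],
  [0,0,0,0,-0.7],
])

```text
clock: 23.2
position: [0.5849, 0.1919, 0.2752]
ee_rot: [0.663, 0.748, 0.0, 0.0]
ft_force: [-4.0, -4.8, 8.6]
grip_width: 0.244
grasp_force: 40.7
```

```bash
python3 - <<'E'
from h import *
show(); arc((.589,.1275),[2,4,8],r=.0645)
E
```

```text
t 23.2 pos [0.5849 0.1919 0.2752] yaw 0.1202 F [-4.  -4.8  8.6] w 0.244 g 40.7
angle 93.7 radius 0.0646
F along cw -4.3 radial -4.5
[[-0.002, 0.015, 0.001, 0, -0.7], [-0.003, 0.03, 0.001, 0, -0.7], [-0.008, 0.059, 0.002, 0, -0.7]]
```

carry_out([
  [-0.001,0.012,0.001,0,-0.7],
  [-0.003,0.025,0.001,0,-0.7],
])

```text
clock: 23.45
position: [0.5881, 0.1921, 0.2751]
ee_rot: [0.663, 0.748, -0.0, -0.0]
ft_force: [-7.1, -4.5, 9.8]
grip_width: 0.242
grasp_force: 40.6
```

```bash
python3 - <<'E'
from h import *
show(); arc((.589,.1275),[2,4,8],r=.0645)
E
```

```text
t 23.45 pos [0.5881 0.1921 0.2751] yaw 0.1205 F [-7.1 -4.5  9.8] w 0.242 g 40.6
angle 90.8 radius 0.0646
F along cw -7.1 radial -4.4
[[-0.002, 0.015, 0.001, 0, -0.7], [-0.005, 0.03, 0.001, 0, -0.7], [-0.011, 0.059, 0.002, 0, -0.7]]
```

carry_out([
  [0,0,0,0,-0.7],
  [0,0,0,0,-0.7],
])

```text
clock: 23.7
position: [0.5882, 0.1921, 0.2751]
ee_rot: [0.663, 0.748, -0.0, -0.0]
ft_force: [-6.4, -4.0, 9.5]
grip_width: 0.246
grasp_force: 40.6
```

```bash
python3 - <<'E'
from h import *
show(); arc((.589,.1275),[2,4,8],r=.0645)
E
```

```text
t 23.7 pos [0.5882 0.1921 0.2751] yaw 0.1205 F [-6.4 -4.   9.5] w 0.246 g 40.6
angle 90.7 radius 0.0646
F along cw -6.4 radial -3.9
[[-0.003, 0.015, 0.001, 0, -0.7], [-0.005, 0.03, 0.001, 0, -0.7], [-0.011, 0.059, 0.002, 0, -0.7]]
```

carry_out([
  [-0.002,0.009,0.001,0,-0.7],
  [-0.003,0.018,0.001,0,-0.7],
])

```text
clock: 23.95
position: [0.5907, 0.1921, 0.275]
ee_rot: [0.663, 0.748, -0.0, -0.0]
ft_force: [-8.3, -3.2, 10.7]
grip_width: 0.246
grasp_force: 40.7
```

```bash
python3 - <<'E'
from h import *
show(); arc((.589,.1275),[2],r=.0645)
E
```

```text
t 23.95 pos [0.5907 0.1921 0.275 ] yaw 0.1207 F [-8.3 -3.2 10.7] w 0.246 g 40.7
angle 88.5 radius 0.0646
F along cw -8.3 radial -3.4
[[-0.003, 0.015, 0.001, 0, -0.7]]
```

carry_out([
  [0,0,0,0,-0.7],
  [0,0,0,0,-0.7],
])

```text
clock: 24.2
position: [0.5908, 0.1921, 0.275]
ee_rot: [0.663, 0.748, -0.0, -0.0]
ft_force: [-7.1, -4.5, 10.4]
grip_width: 0.245
grasp_force: 40.6
```

```bash
python3 - <<'E'
from h import *
show(); arc((.589,.1275),[-x for x in range(12,229,12)]+[-228],r=.0648)
E
```

```text
t 24.2 pos [0.5908 0.1921 0.275 ] yaw 0.1206 F [-7.1 -4.5 10.4] w 0.245 g 40.6
angle 88.4 radius 0.0646
F along cw -7.0 radial -4.7
[[0.005, -0.09, -0.003, 0, -0.7], [-0.01, -0.179, -0.007, 0, -0.7], [-0.043, -0.263, -0.01, 0, -0.7], [-0.093, -0.338, -0.014, 0, -0.7], [-0.157, -0.402, -0.017, 0, -0.7], [-0.233, -0.45, -0.021, 0, -0.7], [-0.318, -0.482, -0.025, 0, -0.7], [-0.407, -0.495, -0.028, 0, -0.7], [-0.497, -0.49, -0.032, 0, -0.7], [-0.584, -0.465, -0.035, 0, -0.7], [-0.665, -0.424, -0.039, 0, -0.7], [-0.734, -0.366, -0.042, 0, -0.7], [-0.79, -0.295, -0.046, 0, -0.7], [-0.831, -0.215, -0.05, 0, -0.7], [-0.853, -0.127, -0.053, 0, -0.7], [-0.857, -0.037, -0.057, 0, -0.7], [-0.842, 0.052, -0.061, 0, -0.7], [-0.809, 0.136, -0.064, 0, -0.7], [-0.759, 0.211, -0.068, 0, -0.7], [-0.759, 0.211, -0.068, 0, -0.7]]
```

Bedded: 8.3 N moving, 7 N held. Winding back.

carry_out([
  [0.003,-0.09,-0.003,0,-0.7],
  [-0.012,-0.179,-0.007,0,-0.7],
  [-0.043,-0.263,-0.01,0,-0.7],
  [-0.093,-0.338,-0.014,0,-0.7],
  [-0.157,-0.402,-0.017,0,-0.7],
  [-0.233,-0.45,-0.021,0,-0.7],
  [-0.318,-0.482,-0.025,0,-0.7],
  [-0.407,-0.495,-0.028,0,-0.7],
  [-0.497,-0.49,-0.032,0,-0.7],
  [-0.584,-0.465,-0.035,0,-0.7],
  [-0.665,-0.424,-0.039,0,-0.7],
  [-0.734,-0.366,-0.042,0,-0.7],
  [-0.79,-0.295,-0.046,0,-0.7],
  [-0.831,-0.215,-0.05,0,-0.7],
  [-0.853,-0.127,-0.053,0,-0.7],
  [-0.857,-0.037,-0.057,0,-0.7],
  [-0.842,0.052,-0.061,0,-0.7],
  [-0.809,0.136,-0.064,0,-0.7],
  [-0.759,0.211,-0.068,0,-0.7],
  [-0.759,0.211,-0.068,0,-0.7],
])

```text
clock: 26.7
position: [0.6377, 0.0839, 0.2853]
ee_rot: [0.663, 0.749, 0.001, 0.001]
ft_force: [1.2, -1.0, 7.3]
grip_width: 0.246
grasp_force: 40.6
```

```bash
python3 - <<'E'
from h import *
show(); arc((.589,.1275),[-12,-24,-36,-48,-58,-58],r=.0648)
E
```

```text
t 26.7 pos [0.6377 0.0839 0.2853] yaw 0.1217 F [ 1.2 -1.   7.3] w 0.246 g 40.6
angle -41.8 radius 0.0654
F along cw -0.1 radial 1.6
[[0.069, 0.059, -0.003, 0, -0.7], [0.147, 0.105, -0.007, 0, -0.7], [0.232, 0.134, -0.01, 0, -0.7], [0.322, 0.145, -0.014, 0, -0.7], [0.397, 0.14, -0.017, 0, -0.7], [0.397, 0.14, -0.017, 0, -0.7]]
```

carry_out([
  [0.069,0.059,-0.003,0,-0.7],
  [0.147,0.105,-0.007,0,-0.7],
  [0.232,0.134,-0.01,0,-0.7],
  [0.322,0.145,-0.014,0,-0.7],
  [0.397,0.14,-0.017,0,-0.7],
  [0.397,0.14,-0.017,0,-0.7],
  [0.397,0.14,-0.017,0,-0.7],
  [0.397,0.14,-0.017,0,-0.3],
  [0.397,0.14,-0.017,0,0.2],
  [0.397,0.14,-0.017,0,0.4],
  [0.397,0.14,-0.017,0,0.4],
  [0.397,0.14,-0.017,0,0.4],
  [0.397,0.14,-0.1,0,0.4],
  [0.397,0.14,-0.4,0,0.4],
  [0.397,0.14,-0.8,0,0.4],
  [0.397,0.14,-0.8,0,0.4],
])

```text
clock: 28.7
position: [0.6509, 0.1448, 0.4104]
ee_rot: [0.663, 0.749, 0.004, 0.003]
ft_force: [0.4, 0.3, -0.5]
grip_width: 0.699
grasp_force: 0.0
```

```bash
python3 - <<'E'
from h import *
show()
p=camera("scene");W=cloud(p);Z=W[...,2]; cv2.imwrite("pics/h.png",cv2.resize(p["img"][160:300,280:460,::-1],None,fx=4,fy=4,interpolation=2))
im=p["img"].astype(int)
wc=(Z>.24)&(Z<.3)&(im.min(2)>150)&(abs(W[...,0]-.59)<.04)&(abs(W[...,1]-.13)<.04); print("hub cap z",np.median(W[wc],0))
E
```

```text
t 28.7 pos [0.6509 0.1448 0.4104] yaw 0.121 F [ 0.4  0.3 -0.5] w 0.699 g 0.0
hub cap z [0.58950506 0.12712973 0.26105337]
```

View pics/h.png

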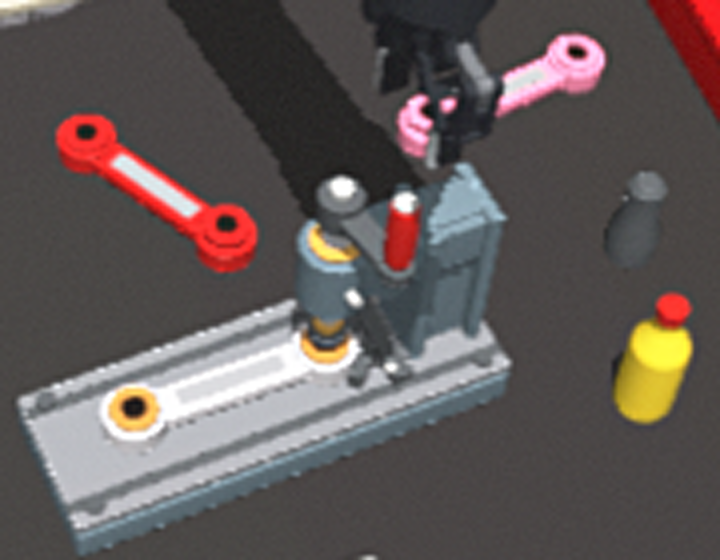

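The ram stands clear of the bush (325,345), the link is in place and the gripper is free above the grip, so I'm handing in.

```bash
python3 -c "
from workcell import ticket
print(ticket.hand_in())"
```

```text
the job is handed in; nothing more can be done
None
```

I handed the job in at about 29 s, with no verdict returned. The link is home in the V-stop and the bush is bedded, going by grip force (about 8 N moving, 7 N held, just over the 4 to 6 N guide). The ram is wound back about 0.8 turn and clear, the gripper is off everything, and I saw nothing else moved.

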